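Aim the inspection camera and lock its arm

TASK

Take the camera arm by its orange knob and swing it until the lens is centred straight above the black chip on the blue circuit board (not over the bare copper plate). Then throw the yellow brake lever over from the red notch fully into the green notch, leaving the camera where you aimed it. Do not shift the board, the copper plate or the other things on the bench.

Things in the scene. Friction and masses are not known exactly. Their poses are not given: they have to be found in the camera images.
- rig: Black optical breadboard, 320 x 620 x 13 mm on rubber feet, its top 20 mm above the bench, fixed. Carries the steel post of the camera arm and the brake bracket. Origin: on the bench surface under the post's axis. The plate spans x -270 to +50 and y -350 to +270 mm in this frame; z up. The brake lever swings in its xz plane.
- shoulder (a joint): Vertical stiff hinge of the arm's first link (aluminium, 150 mm from post axis to elbow axis, 26 mm wide, 175 to 195 mm above the bench) on the post, rad, positive anticlockwise from above, range -1.8 to 1.8. At 0 the link points, in the rig frame, along the direction 2.19 rad anticlockwise from +x. Takes about 0.65 N m to turn and stays where it is left.
- elbow (a joint): Vertical stiff hinge of the second link (150 mm from elbow to lens axis, 24 mm wide, 197 to 215 mm above the bench), rad, grows as the arm unfolds, -0.6 to 1.4. Bend between the links = 1.9 rad minus this value (0 = straight), elbow out on the right as seen from the post. Lens axis to post axis: 300 mm x cos(bend/2). Takes about 0.4 N m, stays where left.
- elbow_axis (a point): Point on the elbow's hinge axis, 197 mm above the bench. The pivot cap has diameter 38 mm and tops out at 221 mm.
- aim_knob (a point): Grip point of the orange upright knob on top of the camera: cylinder of diameter 30 mm, standing free from 217 to 255 mm above the bench (top of the second link to the knob's top); this point is on its axis, 235 mm above the bench. It spins freely on its upright pin, coaxial with the lens, so the gripper need not turn with the link.
- lens (a point): Centre of the lens's lower face, 125 mm above the bench: a dark barrel of diameter 42 mm looking straight down from the black camera block (54 x 54 mm, 151 to 197 mm above the bench).
- circuit_board: The specimen: blue circuit board 100 x 80 mm on a copper-coloured plate 110 x 90 mm, on a post and a 80 x 60 mm foot; loose, about 0.5 kg; it stands on the breadboard. Origin: centre of the foot's underside; z up, x along the 100 mm side. Top of the board 49 mm above the breadboard, tallest part 55 mm.
- chip (a point): Centre of the top of the black square chip (28 mm, in a 40 mm white frame) on the blue board, 53 mm above the breadboard.
- copper_plate: Bare copper-coloured plate 110 x 90 mm on an identical stand, 45 mm high in all, loose: not the specimen, leave it alone. Origin: centre of the foot's underside.
- brake (a joint): Brake lever angle, rad: 0 in the red notch (leaning to -x of the rig, towards the robot), 1.2 in the green notch (leaning to +x of the rig), upright at 0.6. The grip is weighted: once past upright by some 0.3 rad it falls to that end and rests there; about 3 N at the grip moves it.
- brake_pivot (a point): Lever's hinge axis (along rig y), 55 mm above the bench, between two low aluminium cheeks; everything on the bracket but the lever lies below 77 mm above the bench. Red and green blocks mark the two ends.
- brake_tip (a point): Centre of the lever's yellow upright grip, 85 mm from the pivot: cylinder of diameter 28 mm and 40 mm long along the lever, its end 20 mm beyond this point, on a 12 mm rod.
- lens_mount: Lens in a round black holder on a post, 106 mm high, foot diameter 48 mm, loose on the breadboard behind the brake: leave alone. Origin: centre of its underside.
- screwdriver: Screwdriver, 160 mm, lying on the breadboard: leave alone.
- mouse: Black computer mouse, 100 x 56 x 29 mm, on the bench: leave alone. Origin: centre of its underside.
- mug: White mug, diameter 80 mm, 95 mm high, on the bench: leave alone. Origin: centre of its underside.
Not all that is in view belongs to the job. What is shaped like the circuit_board but turquoise is not meant.

How it is judged:
On the way, in this order (a step that is already met when the one before it is completed fails the run):
1. the lens is at rest centred above the chip (12 mm), the brake lever still in the red notch (horizontal distance between lens and chip below 0.012 m and value of joint brake below 0.2 rad and velocity of joint shoulder between -0.05 and 0.05 rad/s and velocity of joint elbow between -0.05 and 0.05 rad/s), for 0.2 s.
2. the brake lever is in the green notch, the lens still above the chip (horizontal distance between lens and chip below 0.012 m and value of joint brake above 1.08 rad), for 0.2 s.
At the end, for the whole second after the job is handed in: The lens axis is within 12 mm (level distance) of the chip's centre with the arm at rest, the brake lever rests in the green notch (above 1.08 of 1.2 rad), and the circuit board stands upright (all of step 2 and velocity of joint brake below 0.1 rad/s and angle between circuit_board's own z axis and vertical below 0.1 rad and velocity of joint shoulder between -0.05 and 0.05 rad/s and velocity of joint elbow between -0.05 and 0.05 rad/s); the robot touches nothing.
It fails at once if the circuit board or the copper plate is shifted by more than 15 mm (distance of any of circuit_board, copper_plate from where it was at the start of the episode above 0.015 m).
It fails at once if the lens mount, screwdriver, mouse or mug is shifted by more than 15 mm (distance of any of lens_mount, screwdriver, mouse, mug from where it was at the start of the episode above 0.015 m).
It also fails if it takes over 48 s, if anything falls off the work surface, if the arm or the gripper's body presses on something with over 40 N, if the wrist force passes 120 N, or if a joint passes its speed limit or range.

ROBOT

A 6-joint arm with a two-finger parallel gripper is mounted at the origin on the work surface. World frame = base frame: x ahead of the robot, y to its left, z up, the work surface at z = 0. Lengths are in m, angles in rad, forces in N, time in s.
With the tool pointing down it reaches from about 0.25 to 0.725 m from the base axis. Payload 4 kg.
Tool frame: the origin (TCP) lies at the very end of the fingers, on their centre line; the grasp point (between the pads) lies 19 mm behind it; z points along the fingers, y is the line along which they close (so a half turn about z gives the same grasp; the last joint's range is limited). The gripper opens to 85 mm and grips with 20 to 120 N. Pads are 22 mm wide; open, the fingers measure 114 mm over their backs; the gripper's body (76 mm by 85 mm) begins 54 mm behind the grasp point. The pads swing forward as they close: fully open they stand 13 mm farther back than shut.
Start: joints at [1.184, 0.241, 0.005, 1.335, 0, 1.571], TCP at [0.189, 0.463, 0.231] pointing down, gripper open.
Joint ranges: [-2.72, 2.72], [-1.05, 1.87], [-1.09, 1.28], [-1.99, 2.15], [-1.42, 1.44], [-3.14, 3.14]. Speed limits (rad/s): [2.79, 2.79, 3.14, 3.14, 3.14, 3.14].

INTERFACE

Orientations are given as a unit quaternion [x, y, z, w].
In Python, from workcell import monitor, viewer, job gives the robot as it stands.
- The arm moves only by the tool arm_command, never from a script. Its argument "increments" is a list of rows, each an object of numbers: "dx", "dy", "dz": the shift along the tool's x, y, z in cm; "wx", "wy", "wz": the turn, a rotation vector about the tool's x, y, z in rad; "grip": the finger opening in cm, from 0 to 8.54. In form: [{"dx": .., "dy": .., "dz": .., "wx": .., "wy": .., "wz": .., "grip": ..}, ...]. A call has 1 to 10 rows; each row is the pose to reach, as a shift and turn from the pose commanded when the call began, along the tool's axes at that moment; what a row does not reach only later rows make up. A row lasts 1/10 s, in which the tool goes at most 50 mm and 8.59 degrees, less where a joint would pass 70% of its speed; a pose out of reach is approached as far as the arm can. A call with a gripper value outside its range is refused whole. The fingers move at their own pace and stop on an object; the grip force is fixed at half the most. Time passes only in rows, so rows that repeat a pose let the fingers close. It gives the time, the measured TCP pose, the force, the opening and the grip force at its end, in the units of the state.
- monitor.get_obs(): the state, without advancing time (a new reading comes with each control period).
- viewer.camera(name): name is "side" or "top" or "wrist"; returns (picture, depth): 420x560x3 uint8, red, green, blue; 420x560 float32, m along the optical axis (not along the pixel's ray), 0 where there is no reading.
- viewer.get_calibration(name): a dict with "fovy" (degrees; the focal length in pixels is half the picture's height over the tangent of half this angle, whatever the lens; pixels are square), "cx", "cy" (the principal point, pixels), "view" (4x4, takes a point from world to camera coordinates). Camera axes: x right, y up, looking along -z (the intrinsics and any distortion apply to the point x, -y, -z); pixel columns grow to the right and rows downward; lengths in m; the calibration is good to about 2 mm. A picture is of the moment at which its call begins: read the wrist's pose just before it. get_calibration takes no time and is no camera call; for the wrist camera it gives the pose at the moment of the call.
- job.job_done(): hands the job in; it is judged then, once.
The state is a dict: "clock": time; "joint_pos": joint angles; "joint_vel": joint speeds; "tau": joint torques, N m; "eef_pos": TCP position; "tool_rot": TCP orientation; "ft_force": force on the tool from outside, world axes, zero at the start; "ft_torque": the same for the moment, N m; "grip_width": finger opening in m; "grasp_force": force on a finger pad.
Only numpy, scipy, OpenCV 4.12 (cv2) and the standard library are available. Lean on these libraries where they do the work, as an engineer would, in place of code of your own. Each camera call takes 0.05 s, during which the arm holds its last target. There are 200 camera calls.

## Working session

There is one attempt and no reset: what is moved stays moved. The work goes in short steps, Python scripts to look and compute and a tool call to move; the robot and the scene stay as the last step left them, time stands still between calls to the robot, and variables do not carry over. Pictures are saved under pics/ and viewed, at most 10 in all, crops included, and the job is handed in when it is done.

Besides the shell and the picture viewer there is one more tool, called after ">>>" as name(argument=value, ...) on one line, values as JSON. arm_command: Moves the arm, as the interface text tells. Its arguments: {"type":"object","properties":{"increments":{"type":"array","items":{"type":"object","properties":{"dx":{"type":"number"},"dy":{"type":"number"},"dz":{"type":"number"},"wx":{"type":"number"},"wy":{"type":"number"},"wz":{"type":"number"},"grip":{"type":"number"}}}}},"required":["increments"]}

```bash
mkdir -p pics; cat > h.py <<'E'
import numpy as np, cv2
from workcell import monitor, viewer, job
def shot(n):
    c=viewer.get_calibration(n); p,d=viewer.camera(n); return p,d,c
def world(c,u,v,z=None,depth=None,H=420):
    f=H/2/np.tan(np.radians(c['fovy'])/2); V=np.array(c['view']); R=V[:3,:3]; o=-R.T@V[:3,3]
    uv=np.array([[[u,v]]],float)
    for k in ('dist','distortion'):
        if k in c: uv=cv2.undistortPoints(uv,np.array([[f,0,c['cx']],[0,f,c['cy']],[0,0,1]]),np.array(c[k],float),P=np.array([[f,0,c['cx']],[0,f,c['cy']],[0,0,1]]))
    u,v=uv[0,0]
    r=R.T@np.array([(u-c['cx'])/f,-(v-c['cy'])/f,-1])
    return o+r*(depth if depth is not None else (z-o[2])/r[2])
E
python3 - <<'E'
from h import *
for n in ('top','side'):
    p,d,c=shot(n); print(n,c); cv2.imwrite(f'pics/{n}0.png',p[:,:,::-1]); np.savez(f'{n}0.npz',p=p,d=d)
print(monitor.get_obs())
E
```

```text
top {'fovy': 54.94793284624186, 'cx': 277.7542486821346, 'cy': 202.6374628735914, 'view': array([[ 0.018801  , -0.99979779, -0.00713464, -0.08055411],
       [ 0.98284031,  0.01717153,  0.18365745, -0.5425878 ],
       [-0.1834978 , -0.01046516,  0.98296441, -1.27590291],
       [ 0.        ,  0.        ,  0.        ,  1.        ]])}
side {'fovy': 51.80985069320009, 'cx': 279.79273048966144, 'cy': 212.39304151744517, 'view': array([[ 0.95283881, -0.30326065,  0.01145304, -0.53205729],
       [ 0.15233487,  0.51059174,  0.84622111, -0.16142753],
       [-0.26247339, -0.80456762,  0.5327088 , -1.26289151],
       [ 0.        ,  0.        ,  0.        ,  1.        ]])}
{'clock': 0.1, 'joint_pos': array([ 1.18397887e+00,  2.41351184e-01,  3.85385492e-03,  1.33523632e+00,
       -2.89316467e-05,  1.57074411e+00]), 'joint_vel': array([ 0.00114157, -0.00130272,  0.00421611, -0.00068344, -0.00118112,
       -0.00018149]), 'tau': array([ 5.45968251e-04, -3.73137331e+01,  2.53010273e+01,  1.08490352e-02,
       -5.53383916e-05,  1.87609390e-05]), 'eef_pos': array([0.18840963, 0.46251386, 0.2304933 ]), 'tool_rot': array([ 1.92179448e-01,  9.81359323e-01, -9.53374479e-04, -1.72010153e-04]), 'ft_force': array([ 0.0367013 , -0.15752734, -0.18120677]), 'ft_torque': array([-0.05952016, -0.01613596,  0.04435732]), 'grasp_force': 0.0, 'grip_width': 0.08490986189287801}
```

View pics/top0.png

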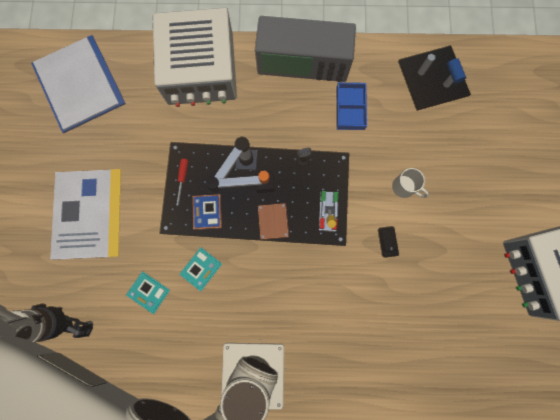

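View pics/side0.png

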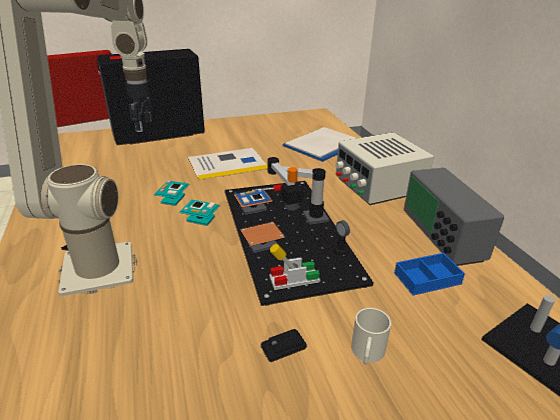

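The top view shows the post at about (242,145), the elbow at (222,183) and the orange knob at (264,176). The blue board's chip is at (210,208), the copper plate at (273,221) and the yellow grip at (332,224). The side view shows the knob at (292,175), the grip at (279,252) and the chip at (253,197).

```bash
cat > m.py <<'E'
from h import *
def ray(c,u,v):
    a=world(c,u,v,depth=0.); b=world(c,u,v,depth=1.); return a,(b-a)/np.linalg.norm(b-a)
def tri(r1,r2):
    (a,d),(b,e)=r1,r2; A=np.stack([d,-e],1); s=np.linalg.lstsq(A,b-a,rcond=None)[0]
    p,q=a+s[0]*d,b+s[1]*e; return (p+q)/2,np.linalg.norm(p-q)
def mask(p,lo,hi,box=None):
    m=cv2.inRange(cv2.cvtColor(p,cv2.COLOR_RGB2HSV),lo,hi)
    if box:
        b=np.zeros_like(m); x0,y0,x1,y1=box; b[y0:y1,x0:x1]=1; m*=b
    n,l,s,ce=cv2.connectedComponentsWithStats(m); 
    if n<2: return None
    i=1+np.argmax(s[1:,4]); return ce[i],s[i],l==i
E
python3 - <<'E'
from m import *
T=np.load('top0.npz');S=np.load('side0.npz')
ct,cs=viewer.get_calibration('top'),viewer.get_calibration('side')
for nm,lo,hi,bt,bs in [('knob',(5,180,120),(18,255,255),(250,160,280,190),(280,160,305,190)),('grip',(22,150,100),(33,255,255),(315,205,345,240),(265,235,295,270))]:
    a=mask(T['p'],lo,hi,bt);b=mask(S['p'],lo,hi,bs)
    print(nm,a[0],a[1],b[0],b[1],tri(ray(ct,*a[0]),ray(cs,*b[0])))
    for M,D,c in((a,T,ct),(b,S,cs)):
        ys,xs=np.nonzero(M[2]); P=np.array([world(c,x,y,depth=D['d'][y,x]) for x,y in zip(xs,ys)]); print(P.mean(0),P.min(0),P.max(0))
    
# breadboard
h=cv2.cvtColor(T['p'],cv2.COLOR_RGB2HSV)
m=cv2.inRange(T['p'],(0,0,0),(60,60,60)); b=np.zeros_like(m); b[135:255,150:360]=255; m&=b
m=cv2.morphologyEx(m,cv2.MORPH_CLOSE,np.ones((5,5)))
cn=max(cv2.findContours(m,0,2)[0],key=cv2.contourArea); q=cv2.boxPoints(cv2.minAreaRect(cn)); ap=cv2.approxPolyDP(cv2.convexHull(cn),6,True)[:,0]; print(q,ap)
W=np.array([world(ct,*u,z=.02) for u in ap]); print(W, np.linalg.norm(W-np.roll(W,1,0),axis=1))
for n,p,bx in(('t',T['p'],(150,135,360,255)),('s',S['p'],(220,150,380,310))):
    x0,y0,x1,y1=bx; cv2.imwrite(f'pics/c{n}.png',cv2.resize(p[y0:y1,x0:x1,::-1],None,fx=3.6,fy=3.6,interpolation=cv2.INTER_CUBIC))
E
```

```text
knob [263.4        175.48571429] [259 171  10  10  70] [292.17886179 174.19512195] [288 167   9  15 123] (array([ 0.58567307, -0.02996976,  0.23608721]), np.float64(0.0030835335622206366))
[ 0.58211629 -0.03125499  0.25604114] [ 0.56902008 -0.04420693  0.25014439] [ 0.59572148 -0.01883874  0.26115937]
[ 0.58072472 -0.03931322  0.24096588] [ 0.56927461 -0.04738099  0.21977143] [ 0.59504221 -0.01745074  0.2569845 ]
grip [330.82539683 221.01587302] [328 216   7  11  63] [277.6035503  251.60946746] [270 244  16  16 169] (array([ 0.47570097, -0.23519475,  0.12568943]), np.float64(0.0006050017113293595))
[ 0.4731488  -0.23316638  0.1416919 ] [ 0.45809668 -0.24249796  0.12566409] [ 0.49100727 -0.22440454  0.1523899 ]
[ 0.4738374  -0.24212034  0.13125458] [ 0.20008046 -1.09501009  0.01675597] [ 0.53934233 -0.09339624  0.81545048]
[[160.96512 232.51866]
 [167.66434 132.86818]
 [351.4388  145.22276]
 [344.7396  244.87325]] [[172 144]
 [244 138]
 [347 154]
 [344 244]
 [161 232]]
[[ 0.74945887  0.2992498   0.02      ]
 [ 0.77526281  0.0508209   0.02      ]
 [ 0.72345963 -0.30477035  0.02      ]
 [ 0.41488188 -0.29101025  0.02      ]
 [ 0.44361691  0.31537516  0.02      ]] [0.30626677 0.24976542 0.35934483 0.30888439 0.60706587]
```

View pics/ct.png

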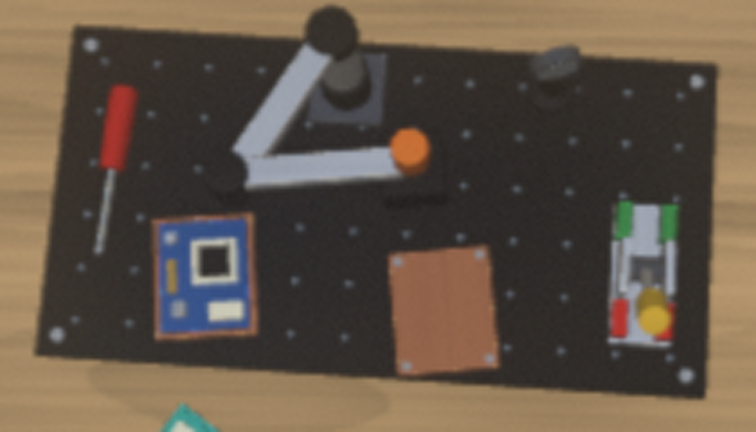

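View pics/cs.png

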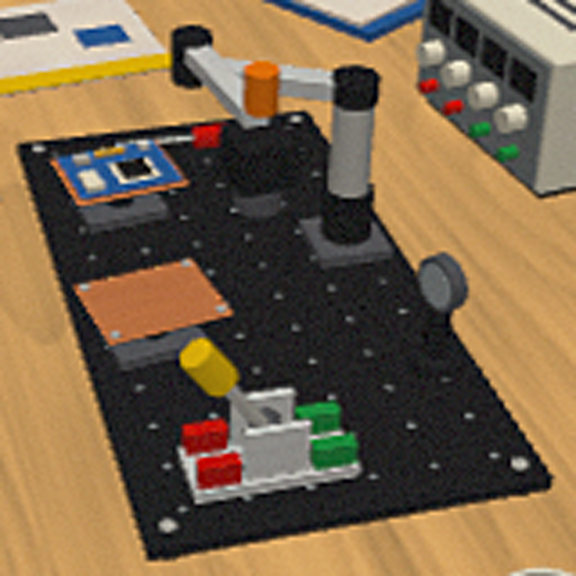

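The crops show the chip at top (209.7,207.5) and side (257.5,197), the post cap at top (242,144) and the elbow cap at about (213,183). The lever leans towards the red blocks. Next I'll triangulate these points and build the rig frame.

```bash
python3 - <<'E'
from m import *
T=np.load('top0.npz');S=np.load('side0.npz')
ct,cs=viewer.get_calibration('top'),viewer.get_calibration('side')
t=lambda x,y:(150+(x-1.3)/3.6,135+(y-1.3)/3.6); s=lambda x,y:(220+(x-1.3)/3.6,150+(y-1.3)/3.6)
for n,a,b in [('chip',(215,261),(135,169)),('elbowcap',(226,170),(191,42)),('postcap',(331,27),(355,78)),('cornerTL',(77,27),(303,117)),('BL',(37,355),(20,148)),('BR',(705,397),(150,550)),('TR',(717,65),(550,480)),('plateC',(443,311),(155,301))]:
    print(n,*tri(ray(ct,*t(*a)),ray(cs,*s(*b))), world(ct,*t(*a),z=.073)[:2])
C=np.array([world(ct,*t(*a),z=.02)[:2] for a in [(37,355),(705,397),(717,65),(77,27)]])
R=np.array([[-.27,.27],[-.27,-.35],[.05,-.35],[.05,.27]])
rc,cc=R.mean(0),C.mean(0);U,s_,Vt=np.linalg.svd((R-rc).T@(C-cc));M=(U@Vt).T;print('rig',cc-M@rc,np.arctan2(M[1,0],M[0,0]),s_.sum()/((R-rc)**2).sum())
print((M@R.T).T+cc-M@rc-C)
o=monitor.get_obs();Vw=np.array(viewer.get_calibration('wrist')['view']);print(-Vw[:3,:3].T@Vw[:3,3],Vw[:3,:3],viewer.get_calibration('wrist')['fovy'])
E
```

```text
chip [0.52252659 0.14946065 0.07037669] 0.002038911564461559 [0.52105643 0.14913152]
elbowcap [0.57079996 0.11887505 0.2114408 ] 0.0022660595341468873 [0.60483261 0.14333693]
postcap [0.69833673 0.04006906 0.19559342] 0.002491602489689622 [0.7418618 0.0529741]
cornerTL [0.75696423 0.30594229 0.01122871] 0.0042181617261349 [0.73802861 0.28766324]
BL [0.44208024 0.32025005 0.01400055] 0.004144740428869657 [0.43387861 0.30264714]
BR [ 0.4127777  -0.29614516  0.01869021] 0.0014331357203770175 [ 0.40753416 -0.2874164 ]
TR [ 0.72838923 -0.3112556   0.01725698] 0.0014229114536117222 [ 0.71123211 -0.30201822]
plateC [ 0.48317162 -0.05601276  0.06238147] 0.00428708482405446 [ 0.47955577 -0.05588844]
rig [0.69564395 0.03865385] -0.04577465166629298 0.9914722104206987
[[-0.00111178  0.00204843]
 [-0.00204709 -0.00281092]
 [ 0.00134716 -0.00224738]
 [ 0.00181171  0.00300987]]
[0.11658489 0.49124153 0.37393756] [[ 0.37675977  0.92630868 -0.00207669]
 [-0.88284688  0.35840196 -0.3035283 ]
 [-0.28041661  0.11619065  0.95282016]] 71.15255068235494
```

>>> arm_command(increments=[{"dx":-2,"dy":-1,"dz":-4,"wz":-0.03},{"dx":-6,"dy":-2.5,"dz":-7,"wz":-0.08},{"dx":-10,"dy":-4.2,"dz":-7,"wz":-0.13},{"dx":-14.5,"dy":-6,"dz":-7,"wz":-0.18},{"dx":-19,"dy":-8,"dz":-7,"wz":-0.23},{"dx":-23.5,"dy":-9.8,"dz":-7,"wz":-0.28},{"dx":-28,"dy":-11.6,"dz":-7,"wz":-0.33},{"dx":-32.5,"dy":-13.4,"dz":-7,"wz":-0.387},{"dx":-36.5,"dy":-15.2,"dz":-7,"wz":-0.387},{"dx":-40.5,"dy":-16.7,"dz":-7,"wz":-0.387}])

```text
validation failed for argument at $.in...
```

>>> arm_command(increments=[{"dx":0},{"dx":0},{"dx":0}])

```text
validation failed for argument at $.in...
```

```bash
python3 - <<'E'
from m import *
o=monitor.get_obs();print(o['clock'],o['eef_pos'],o['tool_rot'],o['joint_pos'])
p,d,c=shot('wrist');cv2.imwrite('pics/w1.png',p[:,:,::-1]);np.savez('w1.npz',p=p,d=d,view=c['view']);print(c)
E
```

```text
0.1 [0.18840963 0.46251386 0.2304933 ] [ 1.92179448e-01  9.81359323e-01 -9.53374479e-04 -1.72010153e-04] [ 1.18397887e+00  2.41351184e-01  3.85385492e-03  1.33523632e+00
 -2.89316467e-05  1.57074411e+00]
{'fovy': 71.15255068235494, 'cx': 277.82873957017716, 'cy': 211.81919122031593, 'view': array([[ 0.37675977,  0.92630868, -0.00207669, -0.49818924],
       [-0.88284688,  0.35840196, -0.3035283 ,  0.04036531],
       [-0.28041661,  0.11619065,  0.95282016, -0.38068059],
       [ 0.        ,  0.        ,  0.        ,  1.        ]])}
```

View pics/w1.png

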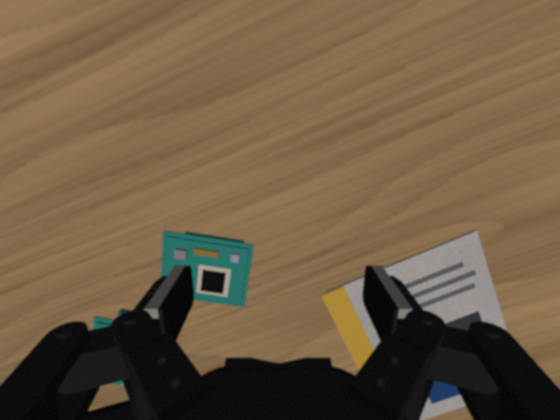

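The move was refused, probably because every key is required. This picture is from the start pose: the open fingers are at the bottom, around (175,300) and (380,300), with a turquoise decoy at (213,280). I'll retry with full rows.

>>> arm_command(increments=[{"dx":-2,"dy":-1,"dz":-4,"wx":0,"wy":0,"wz":-0.03,"grip":8.5},{"dx":-6,"dy":-2.5,"dz":-7,"wx":0,"wy":0,"wz":-0.08,"grip":8.5},{"dx":-10,"dy":-4.2,"dz":-7,"wx":0,"wy":0,"wz":-0.13,"grip":8.5},{"dx":-14.5,"dy":-6,"dz":-7,"wx":0,"wy":0,"wz":-0.18,"grip":8.5},{"dx":-19,"dy":-8,"dz":-7,"wx":0,"wy":0,"wz":-0.23,"grip":8.5},{"dx":-23.5,"dy":-9.8,"dz":-7,"wx":0,"wy":0,"wz":-0.28,"grip":8.5},{"dx":-28,"dy":-11.6,"dz":-7,"wx":0,"wy":0,"wz":-0.33,"grip":8.5},{"dx":-32.5,"dy":-13.4,"dz":-7,"wx":0,"wy":0,"wz":-0.387,"grip":8.5},{"dx":-36.5,"dy":-15.2,"dz":-7,"wx":0,"wy":0,"wz":-0.387,"grip":8.5},{"dx":-40.5,"dy":-16.7,"dz":-7,"wx":0,"wy":0,"wz":-0.387,"grip":8.5}])

```text
clock: 1.15
eef_pos: [0.5016, 0.1537, 0.3011]
tool_rot: [0.0, 1.0, -0.0, -0.0]
ft_force: [0.2, 0.5, -1.1]
grip_width: 0.0851
grasp_force: 0.0
```

```bash
python3 - <<'E'
from m import *
o=monitor.get_obs();print(o['clock'],o['eef_pos'],o['tool_rot'],o['joint_pos'])
p,d,c=shot('wrist');cv2.imwrite('pics/w2.png',p[:,:,::-1]);np.savez('w2.npz',p=p,d=d,view=c['view'])
p,d,c=shot('wrist');cv2.imwrite('pics/w2.png',p[:,:,::-1]);np.savez('w2.npz',p=p,d=d,view=c['view'])
E
```

```text
1.15 [0.50160245 0.15372946 0.30107321] [ 3.00441647e-04  9.99999918e-01 -1.49314210e-05 -2.70901643e-04] [2.97312683e-01 2.74003588e-01 2.28979884e-01 1.52629936e+00
 1.30327856e-04 2.97913532e-01]
```

View pics/w2.png

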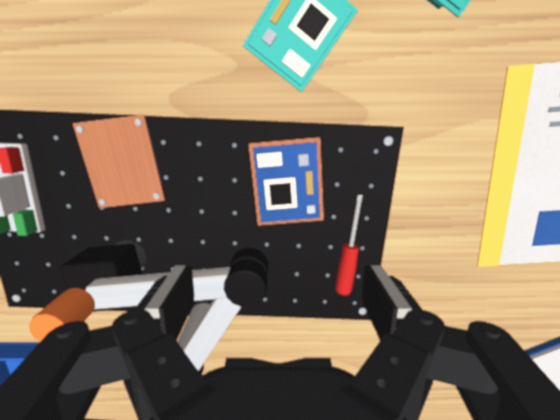

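The chip sits clear near the picture's centre at (281,194). The elbow cap is at (247,277) and the orange knob at the lower left, (62,314).

```bash
cat >> m.py <<'E'
def chip(p,box):
    x0,y0,x1,y1=box; g=cv2.cvtColor(p,cv2.COLOR_RGB2GRAY)[y0:y1,x0:x1]
    m=(g<70).astype(np.uint8); n,l,s,ce=cv2.connectedComponentsWithStats(m)
    i=[i for i in range(1,n) if s[i,4]>60 and abs(s[i,2]-s[i,3])<6 and s[i,0]>0 and s[i,1]>0 and s[i,0]+s[i,2]<x1-x0]
    return [(ce[k]+[x0,y0],s[k]) for k in i]
E
python3 - <<'E'
from m import *
W=np.load('w2.npz');c=viewer.get_calibration('wrist');c['view']=W['view']
for u,s in chip(W['p'],(264,178,299,211)):
    print(u,s,world(c,*u,z=.073),world(c,*u,depth=W['d'][int(u[1]),int(u[0])]))
    cs=viewer.get_calibration('side'); print(tri(ray(c,*u),ray(cs,257.2,196.6)))
k=mask(W['p'],(5,180,120),(18,255,255),(20,270,110,350));ys,xs=np.nonzero(k[2]);P=np.array([world(c,x,y,depth=W['d'][y,x]) for x,y in zip(xs,ys)]);print(k[0],P.min(0),P.max(0))
print('elbow',world(c,247,290,z=.197))
E
```

```text
[280.2293578  193.79816514] [  7   7  19  19 327] [0.52229502 0.15078699 0.073     ] [0.5226522  0.1507907  0.07159801]
(array([0.52366577, 0.15074937, 0.0694545 ]), np.float64(0.0009109091217729793))
[ 68.94587843 306.81598668] [ 0.42791341 -0.03551442  0.21966845] [0.59090481 0.14980641 0.44345713]
elbow [0.58615069 0.11811229 0.197     ]
```

>>> arm_command(increments=[{"dx":-1,"dy":-2.5,"dz":0,"wx":0,"wy":0,"wz":0,"grip":8.5},{"dx":-3,"dy":-6.5,"dz":0,"wx":0,"wy":0,"wz":0,"grip":8.5},{"dx":-5,"dy":-11,"dz":0,"wx":0,"wy":0,"wz":0,"grip":8.5},{"dx":-7,"dy":-15.5,"dz":0,"wx":0,"wy":0,"wz":0,"grip":8.5},{"dx":-8.1,"dy":-18.4,"dz":0,"wx":0,"wy":0,"wz":0,"grip":8.5},{"dx":-8.1,"dy":-18.4,"dz":0,"wx":0,"wy":0,"wz":0,"grip":8.5},{"dx":-8.1,"dy":-18.4,"dz":0,"wx":0,"wy":0,"wz":0,"grip":8.5}])

```text
clock: 1.95
eef_pos: [0.5814, -0.0284, 0.3006]
tool_rot: [0.0, 1.0, 0.0, -0.001]
ft_force: [-0.3, 1.2, 1.0]
grip_width: 0.0851
grasp_force: 0.0
```

```bash
python3 - <<'E'
from m import *
o=monitor.get_obs();print(o['clock'],o['eef_pos'],o['tool_rot'])
p,d,c=shot('wrist');cv2.imwrite('pics/w3.png',p[:,:,::-1]);np.savez('w3.npz',p=p,d=d,view=c['view'])
k=mask(p,(4,150,80),(19,255,255),(150,120,420,400));print(k[0],k[1])
ys,xs=np.nonzero(k[2]);P=np.array([world(c,x,y,depth=d[y,x]) for x,y in zip(xs,ys)])
t=P[abs(P[:,2]-.255)<.006];print(P.max(0),len(t),t.min(0),t.max(0),(t.min(0)+t.max(0))/2,t.mean(0))
print(world(c,*k[0],z=.245))
E
```

```text
1.95 [ 0.58137439 -0.02838568  0.30064661] [ 4.69967667e-04  9.99999512e-01  3.46131669e-04 -7.96716423e-04]
[275.5398374  232.71219512] [ 254  205   45   54 1845]
[0.71600456 0.00230281 0.44420426] 1371 [ 0.56827006 -0.04513575  0.24917351] [ 0.59778807 -0.01631702  0.25789227] [ 0.58302906 -0.03072639  0.25353289] [ 0.58178305 -0.03078869  0.25546718]
[ 0.58300274 -0.03084171  0.245     ]
```

View pics/w3.png

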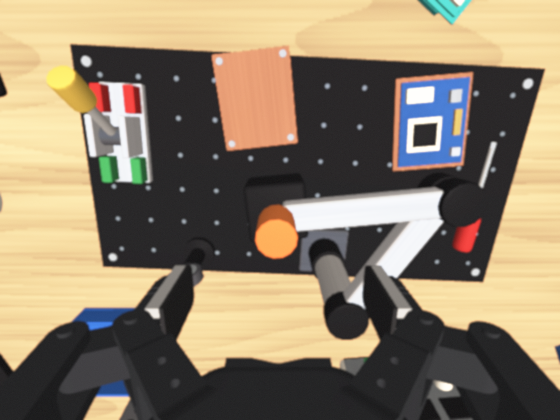

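>>> arm_command(increments=[{"dx":-0.1,"dy":-0.2,"dz":2,"wx":0,"wy":0,"wz":0,"grip":8.5},{"dx":-0.1,"dy":-0.2,"dz":4.5,"wx":0,"wy":0,"wz":0,"grip":8.5},{"dx":-0.1,"dy":-0.2,"dz":6.5,"wx":0,"wy":0,"wz":0,"grip":8.5},{"dx":-0.1,"dy":-0.2,"dz":7.5,"wx":0,"wy":0,"wz":0,"grip":8.5},{"dx":-0.1,"dy":-0.2,"dz":7.5,"wx":0,"wy":0,"wz":0,"grip":8.5},{"dx":-0.1,"dy":-0.2,"dz":7.5,"wx":0,"wy":0,"wz":0,"grip":8.5}])

```text
clock: 2.6
eef_pos: [0.583, -0.0295, 0.2273]
tool_rot: [-0.001, 1.0, 0.0, 0.001]
ft_force: [0.6, -0.1, 0.3]
grip_width: 0.0849
grasp_force: 0.0
```

>>> arm_command(increments=[{"dx":0,"dy":0,"dz":0,"wx":0,"wy":0,"wz":0,"grip":2},{"dx":0,"dy":0,"dz":0,"wx":0,"wy":0,"wz":0,"grip":2},{"dx":0,"dy":0,"dz":0,"wx":0,"wy":0,"wz":0,"grip":2},{"dx":0,"dy":0,"dz":0,"wx":0,"wy":0,"wz":0,"grip":2},{"dx":0,"dy":0,"dz":0,"wx":0,"wy":0,"wz":0,"grip":2},{"dx":0,"dy":0,"dz":0,"wx":0,"wy":0,"wz":0,"grip":2},{"dx":0,"dy":0,"dz":0,"wx":0,"wy":0,"wz":0,"grip":2},{"dx":0,"dy":0,"dz":0,"wx":0,"wy":0,"wz":0,"grip":2}])

```text
clock: 3.4
eef_pos: [0.5831, -0.0301, 0.2271]
tool_rot: [-0.0, 1.0, 0.0, 0.001]
ft_force: [-0.0, 1.8, 5.7]
grip_width: 0.0285
grasp_force: 59.2
```

```bash
python3 - <<'E'
from m import *
W=np.load('w3.npz');c=viewer.get_calibration('wrist');c['view']=W['view']
W2=np.load('w2.npz');c2=dict(c);c2['view']=W2['view']
for u,s in chip(W['p'],(406,114,446,154)):
    print(u,s,world(c,*u,z=.073),tri(ray(c,*u),ray(c2,280.2,193.8)))
o=monitor.get_obs();print(o['clock'],o['eef_pos'],o['joint_pos'])
k=mask(W['p'],(22,120,100),(33,255,255),(30,55,110,120));print(k[0],k[1]);print(world(c,*k[0],z=.125))
E
```

```text
[424.41019417 134.40048544] [  8  10  22  22 412] [0.52219103 0.15034398 0.073     ] (array([0.52233447, 0.15070248, 0.0723863 ]), np.float64(0.00025002964580200055))
3.4 [ 0.58314857 -0.0300917   0.22713306] [-5.18608606e-02  4.09906407e-01  2.32751257e-01  1.39203936e+00
  5.85811911e-04 -5.22521563e-02]
[60.4076087  77.61956522] [ 47  66  28  25 552]
[ 0.4647173  -0.24566516  0.125     ]
```

>>> arm_command(increments=[{"dx":0.3,"dy":0.9,"dz":0,"wx":0,"wy":0,"wz":0,"grip":2},{"dx":0.8,"dy":2.4,"dz":0,"wx":0,"wy":0,"wz":0,"grip":2},{"dx":1.5,"dy":4.4,"dz":0,"wx":0,"wy":0,"wz":0,"grip":2},{"dx":2.2,"dy":6.6,"dz":0,"wx":0,"wy":0,"wz":0,"grip":2},{"dx":3,"dy":8.8,"dz":0,"wx":0,"wy":0,"wz":0,"grip":2},{"dx":3.7,"dy":11,"dz":0,"wx":0,"wy":0,"wz":0,"grip":2},{"dx":4.4,"dy":13.2,"dz":0,"wx":0,"wy":0,"wz":0,"grip":2},{"dx":5.1,"dy":15.2,"dz":0,"wx":0,"wy":0,"wz":0,"grip":2},{"dx":5.7,"dy":17,"dz":0,"wx":0,"wy":0,"wz":0,"grip":2},{"dx":6.1,"dy":18.1,"dz":0,"wx":0,"wy":0,"wz":0,"grip":2}])

```text
clock: 4.4
eef_pos: [0.5225, 0.1504, 0.2271]
tool_rot: [-0.0, 1.0, -0.001, 0.002]
ft_force: [4.0, -3.1, 4.2]
grip_width: 0.0285
grasp_force: 59.3
```

>>> arm_command(increments=[{"dx":0,"dy":0,"dz":0,"wx":0,"wy":0,"wz":0,"grip":2},{"dx":0,"dy":0,"dz":0,"wx":0,"wy":0,"wz":0,"grip":2},{"dx":0,"dy":0,"dz":0,"wx":0,"wy":0,"wz":0,"grip":2},{"dx":0,"dy":0,"dz":0,"wx":0,"wy":0,"wz":0,"grip":2}])

```text
clock: 4.8
eef_pos: [0.5223, 0.1513, 0.227]
tool_rot: [-0.0, 1.0, 0.001, 0.001]
ft_force: [0.5, 1.4, 6.7]
grip_width: 0.0285
grasp_force: 59.6
```

>>> arm_command(increments=[{"dx":0,"dy":0,"dz":0,"wx":0,"wy":0,"wz":0,"grip":8.5},{"dx":0,"dy":0,"dz":0,"wx":0,"wy":0,"wz":0,"grip":8.5},{"dx":0,"dy":0,"dz":0,"wx":0,"wy":0,"wz":0,"grip":8.5},{"dx":0,"dy":0,"dz":0,"wx":0,"wy":0,"wz":0,"grip":8.5},{"dx":0,"dy":0,"dz":0,"wx":0,"wy":0,"wz":0,"grip":8.5},{"dx":0,"dy":0,"dz":0,"wx":0,"wy":0,"wz":0,"grip":8.5},{"dx":0,"dy":0,"dz":-2,"wx":0,"wy":0,"wz":0,"grip":8.5},{"dx":0,"dy":0,"dz":-5,"wx":0,"wy":0,"wz":0,"grip":8.5},{"dx":0,"dy":0,"dz":-8,"wx":0,"wy":0,"wz":0,"grip":8.5},{"dx":0,"dy":0,"dz":-8,"wx":0,"wy":0,"wz":0,"grip":8.5}])

```text
clock: 5.8
eef_pos: [0.5236, 0.1512, 0.3111]
tool_rot: [-0.0, 1.0, 0.001, 0.004]
ft_force: [-0.2, -0.3, -0.2]
grip_width: 0.085
grasp_force: 0.0
```

>>> arm_command(increments=[{"dx":0,"dy":0,"dz":0,"wx":0,"wy":0,"wz":0,"grip":8.5},{"dx":0,"dy":0,"dz":0,"wx":0,"wy":0,"wz":0,"grip":8.5}])

```text
clock: 6.0
eef_pos: [0.5212, 0.1505, 0.3051]
tool_rot: [-0.0, 1.0, -0.0, -0.001]
ft_force: [0.1, -0.2, 0.7]
grip_width: 0.0851
grasp_force: 0.0
```

```bash
python3 - <<'E'
from m import *
o=monitor.get_obs();print(o['clock'],o['eef_pos'])
p,d,c=shot('wrist');cv2.imwrite('pics/w4.png',p[:,:,::-1])
k=mask(p,(4,150,80),(19,255,255),(150,120,420,400));print(k[0],k[1])
ys,xs=np.nonzero(k[2]);P=np.array([world(c,x,y,depth=d[y,x]) for x,y in zip(xs,ys)])
t=P[abs(P[:,2]-.255)<.006];print((t.min(0)+t.max(0))/2,world(c,*k[0],z=.245))
E
```

```text
6.0 [0.52118898 0.15048307 0.30512274]
[278.70114286 228.60742857] [ 258  203   44   52 1750]
[0.52199703 0.1505628  0.25355114] [0.521271   0.15025809 0.245     ]
```

>>> arm_command(increments=[{"dx":0.5,"dy":-2,"dz":0,"wx":0,"wy":0,"wz":0,"grip":8.5},{"dx":1.2,"dy":-6,"dz":0,"wx":0,"wy":0,"wz":0,"grip":8.5},{"dx":2,"dy":-10.5,"dz":0,"wx":0,"wy":0,"wz":0,"grip":0},{"dx":3,"dy":-15,"dz":0,"wx":0,"wy":0,"wz":0,"grip":0},{"dx":4,"dy":-20,"dz":0,"wx":0,"wy":0,"wz":0,"grip":0},{"dx":5,"dy":-25,"dz":0,"wx":0,"wy":0,"wz":0,"grip":0},{"dx":6,"dy":-30,"dz":0,"wx":0,"wy":0,"wz":0,"grip":0},{"dx":7,"dy":-35,"dz":0,"wx":0,"wy":0,"wz":0,"grip":0},{"dx":7.1,"dy":-38.5,"dz":0,"wx":0,"wy":0,"wz":0,"grip":0},{"dx":7.1,"dy":-38.5,"dz":0,"wx":0,"wy":0,"wz":0,"grip":0}])

```text
clock: 7.05
eef_pos: [0.4494, -0.2385, 0.3045]
tool_rot: [0.003, 1.0, -0.0, -0.001]
ft_force: [-0.4, 0.6, 0.5]
grip_width: 0.0001
grasp_force: 0.0
```

>>> arm_command(increments=[{"dx":0,"dy":0,"dz":0,"wx":0,"wy":0,"wz":0,"grip":0},{"dx":0,"dy":0,"dz":0,"wx":0,"wy":0,"wz":0,"grip":0}])

```text
clock: 7.25
eef_pos: [0.4506, -0.2334, 0.3056]
tool_rot: [-0.001, 1.0, 0.001, -0.001]
ft_force: [0.2, 0.1, 0.0]
grip_width: -0.0
grasp_force: 0.0
```

```bash
python3 - <<'E'
from m import *
o=monitor.get_obs();print(o['clock'],o['eef_pos'],o['joint_pos'])
p,d,c=shot('wrist');cv2.imwrite('pics/w5.png',p[:,:,::-1])
k=mask(p,(22,120,100),(33,255,255));print(k[0],k[1],world(c,*k[0],z=.13))
ys,xs=np.nonzero(k[2]);P=np.array([world(c,x,y,depth=d[y,x]) for x,y in zip(xs,ys)]);P=P[(P[:,2]>.08)&(P[:,2]<.16)];print(P.min(0),P.max(0))
T=np.load('top0.npz')
ct=viewer.get_calibration('top');a=mask(T['p'],(22,150,100),(33,255,255),(315,205,345,240));print(tri(ray(ct,*a[0]),ray(c,*k[0])))
E
```

```text
7.25 [ 0.45056521 -0.23335872  0.30558198] [-4.78148871e-01  2.39009263e-01  1.94314527e-01  1.52792906e+00
  4.42669634e-04 -4.79281151e-01]
[277.61994609 208.26684636] [267 198  22  22 371] [ 0.47000645 -0.23425401  0.13      ]
[ 0.45574478 -0.24582621  0.13494491] [ 0.47681328 -0.22290701  0.1497372 ]
(array([ 0.47627362, -0.23546775,  0.11271482]), np.float64(0.0031279830199723675))
```

View pics/w5.png

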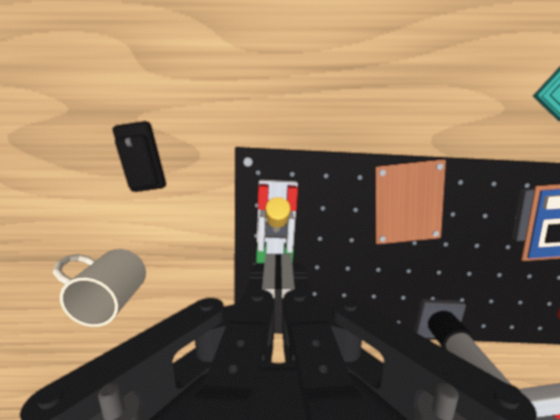

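The grip's end face is at (278,208), which puts it at about (0.467,-0.234,0.142). That matches the lever geometry, with the pivot at x≈0.526. I'll back off to the robot side, go down and push.

>>> arm_command(increments=[{"dx":2,"dy":-0.1,"dz":0,"wx":0,"wy":0,"wz":0,"grip":0},{"dx":3.6,"dy":-0.1,"dz":2,"wx":0,"wy":0,"wz":0,"grip":0},{"dx":3.6,"dy":-0.1,"dz":5,"wx":0,"wy":0,"wz":0,"grip":0},{"dx":3.6,"dy":-0.1,"dz":9,"wx":0,"wy":0,"wz":0,"grip":0},{"dx":3.6,"dy":-0.1,"dz":13,"wx":0,"wy":0,"wz":0,"grip":0},{"dx":3.6,"dy":-0.1,"dz":17,"wx":0,"wy":0,"wz":0,"grip":0},{"dx":3.6,"dy":-0.1,"dz":19,"wx":0,"wy":0,"wz":0,"grip":0},{"dx":3.6,"dy":-0.1,"dz":19,"wx":0,"wy":0,"wz":0,"grip":0},{"dx":3.6,"dy":-0.1,"dz":19,"wx":0,"wy":0,"wz":0,"grip":0}])

```text
clock: 8.2
eef_pos: [0.4153, -0.2345, 0.1169]
tool_rot: [-0.001, 1.0, 0.0, 0.0]
ft_force: [0.2, 0.7, 0.6]
grip_width: 0.0001
grasp_force: 0.0
```

>>> arm_command(increments=[{"dx":-1,"dy":0,"dz":0,"wx":0,"wy":0,"wz":0,"grip":0},{"dx":-2.2,"dy":-0.1,"dz":0,"wx":0,"wy":0,"wz":0,"grip":0},{"dx":-3.4,"dy":-0.1,"dz":0,"wx":0,"wy":0,"wz":0,"grip":0},{"dx":-4.6,"dy":-0.2,"dz":0,"wx":0,"wy":0,"wz":0,"grip":0},{"dx":-5.8,"dy":-0.3,"dz":0,"wx":0,"wy":0,"wz":0,"grip":0},{"dx":-7,"dy":-0.3,"dz":0,"wx":0,"wy":0,"wz":0,"grip":0},{"dx":-8.2,"dy":-0.4,"dz":0,"wx":0,"wy":0,"wz":0,"grip":0},{"dx":-9.2,"dy":-0.4,"dz":0,"wx":0,"wy":0,"wz":0,"grip":0}])

```text
clock: 9.0
eef_pos: [0.5095, -0.24, 0.118]
tool_rot: [-0.0, 1.0, -0.001, 0.002]
ft_force: [-1.1, -0.3, 0.8]
grip_width: 0.0001
grasp_force: 0.3
```

>>> arm_command(increments=[{"dx":-0.8,"dy":0,"dz":0,"wx":0,"wy":0,"wz":0,"grip":0},{"dx":-1.6,"dy":0,"dz":0,"wx":0,"wy":0,"wz":0,"grip":0},{"dx":-2.2,"dy":0,"dz":0,"wx":0,"wy":0,"wz":0,"grip":0},{"dx":-2.2,"dy":0,"dz":0,"wx":0,"wy":0,"wz":0,"grip":0},{"dx":-2.2,"dy":0,"dz":0,"wx":0,"wy":0,"wz":0,"grip":0},{"dx":-2.2,"dy":0,"dz":0,"wx":0,"wy":0,"wz":0,"grip":0}])

```text
clock: 9.6
eef_pos: [0.5283, -0.2393, 0.1161]
tool_rot: [-0.0, 1.0, 0.0, -0.0]
ft_force: [0.1, 0.5, 0.9]
grip_width: 0.0003
grasp_force: 0.0
```

Little force remains, so the lever has fallen over. I'll back off, rise and check.

>>> arm_command(increments=[{"dx":2,"dy":0,"dz":0,"wx":0,"wy":0,"wz":0,"grip":0},{"dx":5,"dy":0,"dz":0,"wx":0,"wy":0,"wz":0,"grip":0},{"dx":8,"dy":0,"dz":-3,"wx":0,"wy":0,"wz":0,"grip":0},{"dx":11,"dy":0,"dz":-7,"wx":0,"wy":0,"wz":0,"grip":0},{"dx":13,"dy":0,"dz":-11,"wx":0,"wy":0,"wz":0,"grip":0},{"dx":14,"dy":0,"dz":-15,"wx":0,"wy":0,"wz":0,"grip":0},{"dx":14,"dy":0,"dz":-18,"wx":0,"wy":0,"wz":0,"grip":0},{"dx":14,"dy":0,"dz":-18,"wx":0,"wy":0,"wz":0,"grip":0},{"dx":14,"dy":0,"dz":-18,"wx":0,"wy":0,"wz":0,"grip":0}])

```text
clock: 10.5
eef_pos: [0.3888, -0.2396, 0.297]
tool_rot: [0.0, 1.0, -0.001, 0.001]
ft_force: [-0.3, 0.6, -0.5]
grip_width: 0.0002
grasp_force: 0.0
```

```bash
python3 - <<'E'
from m import *
print(monitor.get_obs()['eef_pos'])
p,d,ct=shot('top');q,e,cs=shot('side');w,f,cw=shot('wrist')
a=mask(p,(22,150,100),(33,255,255),(310,180,350,245));b=mask(q,(22,150,100),(33,255,255),(255,225,345,285));g=mask(w,(22,120,100),(33,255,255))
for k,c in((a,ct),(b,cs),(g,cw)): print(k[0],k[1],world(c,*k[0],z=.125))
print(tri(ray(ct,*a[0]),ray(cs,*b[0])))
a=mask(p,(5,180,120),(18,255,255),(190,185,240,225));b=mask(q,(5,180,120),(18,255,255),(220,140,300,210));print('knob',a[0],b[0],tri(ray(ct,*a[0]),ray(cs,*b[0])))
im=np.hstack([cv2.resize(p[130:260,150:360,::-1],(420,260)),cv2.resize(q[150:310,220:380,::-1],(260,260))]);cv2.imwrite('pics/f.png',im)
E
```

```text
[ 0.38875118 -0.23961204  0.29696228]
[332.22340426 189.9893617 ] [329 184   8  14  94] [ 0.57290902 -0.24007658  0.125     ]
[312.33540373 246.1863354 ] [305 238  16  17 161] [ 0.57219649 -0.238462    0.125     ]Traceback (most recent call last):
  File "<stdin>", line 5, in <module>
TypeError: 'NoneType' object is not subscriptable
```

```bash
python3 - <<'E'
from m import *
p,d,ct=shot('top');q,e,cs=shot('side')
a=mask(p,(22,150,100),(33,255,255),(310,180,350,245));b=mask(q,(22,150,100),(33,255,255),(255,225,345,285))
print(a[0],b[0],tri(ray(ct,*a[0]),ray(cs,*b[0])))
a=mask(p,(5,180,120),(18,255,255),(190,170,245,225));b=mask(q,(5,180,120),(18,255,255),(220,140,300,210));print('knob',a[:2],b[:2],tri(ray(ct,*a[0]),ray(cs,*b[0])))
im=np.hstack([cv2.resize(p[130:260,150:360,::-1],(420,260)),cv2.resize(q[150:310,220:380,::-1],(260,260))]);cv2.imwrite('pics/f.png',im)
E
```

```text
[332.19148936 189.90425532] [312.33540373 246.1863354 ] (array([ 0.57231952, -0.23969139,  0.12602935]), np.float64(0.0012618162778038028))
knob (array([197.66129032, 196.08064516]), array([194, 192,   9,   9,  62], dtype=int32)) (array([258.04255319, 153.78723404]), array([253, 146,   8,  13,  47], dtype=int32)) (array([0.52849036, 0.15576266, 0.22637522]), np.float64(0.004864034638794746))
```

View pics/f.png

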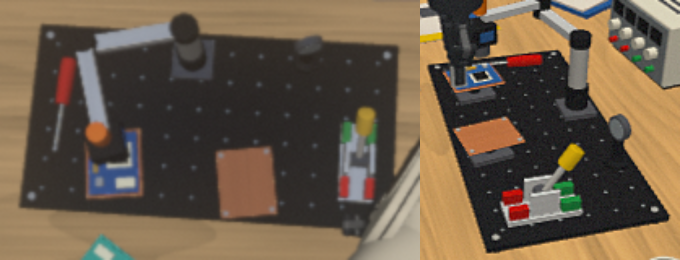

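The lever rests at green, with its tip at (0.572,-0.240,0.126). The knob is over the chip as the wrist view measured; the side view of it is partly hidden by the robot here. The robot is clear, so I'll hand the job in.

```bash
python3 -c "
from h import *
print(job.job_done())"
```

```text
the job is handed in; nothing more can be done
None
```

I handed in the job with the lens measured within about 1 mm of straight above the chip and the brake lever resting in the green notch; the verdict was not shown.

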